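# Prop the drying cabinet's door on its stay

## Robot

A 7-joint arm with a two-finger parallel gripper is mounted at the origin on a cart in front of the work surface, level with it; the furniture and walls round the work are solid. World frame = base frame: x ahead of the robot, y to its left, z up, the work surface at z = 0. Lengths are in m, angles in rad, forces in N, time in s.
With the tool pointing down it reaches from about 0.425 to 0.925 m from the base axis. Payload 6.8 kg.
Tool frame: the origin (TCP) lies at the very end of the fingers, on their centre line; the grasp point (between the pads) lies r.grip_depth behind it (r.grip_depth is the distance from the TCP to the grasp point, in m); z points along the fingers, x is the direction in which the jaws open and shut, and the axes are right-handed (so a half turn about z gives the same grasp; the last joint's range is limited). The gripper opens to 85 mm and grips with 20 to 120 N. Pads are 22 mm wide; open, the fingers measure 114 mm over their backs; the gripper's body (76 mm by 85 mm) begins 54 mm behind the grasp point. The pads swing forward as they close: fully open they stand 13 mm farther back than shut.
Start: joints at [1.144, 0.477, 0.022, 1.555, -0.011, 1.109, -0.083], TCP at [0.212, -0.641, 0.192] pointing down, gripper open.
Joint ranges: [-2.96, 2.96], [-0.34, 2.1], [-1.41, 1.46], [0.24, 2.44], [-1.37, 4.51], [0.17, 1.92], [-2.96, 2.96]. Speed limits (rad/s): [2.39, 2.39, 3.14, 3.14, 3.14, 3.14, 3.14].

## Interface

Orientations are given as a rotation vector (axis times angle).
In Python, from bench import readout, grab_frame, workorder, r gives the robot as it stands.
- The arm moves only by the shell command python3 -m handwheel 'ROWS' [FORCE]. ROWS is text: rows parted by semicolons, each of 7 numbers parted by spaces: the shift along the tool's x, y, z in mm, then the turn, a rotation vector about the tool's x, y, z in degrees, then the finger opening in mm, from 0 to 85.4. A call has 1 to 12 rows; each row is the pose to reach, as a shift and turn from the pose commanded when the call began, along the tool's axes at that moment; what a row does not reach only later rows make up. A row lasts 1/8 s, in which the tool goes at most 62.5 mm and 10.7 degrees, less where a joint would pass 70% of its speed; a pose out of reach is approached as far as the arm can. A call with a gripper value outside its range is refused whole. The fingers move at their own pace and stop on an object; FORCE is the grip in N (left out, the last holds). Time passes only in rows, so rows that repeat a pose let the fingers close. It gives the time, the measured TCP pose, the force and the opening at its end, in the units of the state.
- readout.get_obs(): the state, without advancing time (a new reading comes with each control period).
- grab_frame(name): name is "scene" or "top"; returns a dict with "pixels" (480x640x3 uint8, red, green, blue), "fx", "fy", "cx", "cy" (pixels), "rvec" (rotation vector, rad) and "tvec" (3), from world to camera coordinates, as OpenCV has them. Camera axes: x right, y down, z forward; pixel columns grow to the right and rows downward; lengths in m; the calibration is good to about 2 mm. A picture is of the moment at which its call begins. There is no depth.
- workorder.hand_in(): hands the job in, once; it reports no verdict.
The state is a dict: "clock": time; "joints": joint angles; "qvel": joint speeds; "tau": joint torques, N m; "tcp_pos": TCP position; "orientation": TCP orientation; "contact_force": force on the tool from outside, world axes, zero at the start; "moment": the same for the moment, N m; "grip_width": finger opening in m.
Only numpy, scipy, OpenCV 4.12 (cv2) and the standard library are available. Lean on these libraries where they do the work, as an engineer would, in place of code of your own. Each camera call takes 0.05 s, during which the arm holds its last target.

## Task

Prop the door of the small drying cabinet on the bench open to its middle width: lift the stay arm by its black knob, bring the arm's middle hole over the pin on the roof and lower it gently until the arm lies fully down on the pin, so that it alone holds the sprung door. The pin's exact place has to be found by feel, so never press the arm hard on it, and leave the vial, beaker and cup beside the cabinet alone.

Things in the scene. Friction and masses are not known exactly. Their poses are not given: they have to be found in the camera images.
- cabinet: white drying cabinet fixed to the table, 180 deep (x) x 230 wide (y) x 130 mm high; origin at the centre of its underside on the table; its -x side carries the door and faces the robot at yaw 0; z up, roof at z = 130 mm.
- hinge_axis (a point): point on the door's upright hinge axis at roof height, at (-98, +115, 130) mm in the cabinet's frame, axes as the cabinet's. The glazed grey door is 227 wide, 16 thick, top edge at z = 127 mm; its free end is at the cabinet's -y side. It is sprung shut: closing torque 0.35 N m shut, about 0.5 N m at 0.5 rad.
- door (a joint): door angle, rad: 0 shut (as it starts), grows as the free end swings out to -x (towards the robot), at most 0.95. About 0.5 with the middle hole on the pin.
- stay_pivot (a point): pivot of the stay on the door's top edge, z = 139 mm: at the hinge axis + 155 mm * (-sin q, -cos q) in the cabinet's x, y for door angle q. The stay is a flat steel bar 226 x 22 x 5 mm, underside at z = 139 mm when level (its lower stop, as it starts); it swivels with little friction, lifts up to 0.6 rad, and starts over the roof pointing away from the door.
- knob (a point): centre (half-way up) of the black knob near the stay's free end: an upright round post 18 mm in diameter, 42 mm high, standing on the bar; 200 mm from the pivot, z = 165 mm with the stay level. Its x axis points along the stay, from the pivot to the knob. Pushing the knob towards the door pushes the door open.
- middle_hole (a point): centre of the stay's middle hole (11 mm wide, half-way through the bar): 126 mm from the pivot, 74 mm short of the knob's axis; z = 141.5 mm with the stay level. Like holes lie 28 mm to either side (narrower and wider openings). x axis along the stay.
- peg_plate: steel plate 50 x 44 x 3 mm on the roof at (-63, -85) mm in the cabinet's frame; origin at its underside's centre, axes as the cabinet's. Its upright fixed pin is 9 mm in diameter with a flat, barely chamfered top at z = 153 mm. The pin's axis lies anywhere within 4.5 mm of the plate's centre in x and in y. The door's side load may hang the stay on the pin until it is pressed down lightly (a few N).
- vial: small glass vial with a black cap, 23 mm wide, 52 mm high, on the table at the -y side of the cabinet; origin at the centre of its underside. Bystander.
- beaker: clear beaker, 58 mm wide, 68 mm high, on the table at the +y side of the cabinet; origin at the centre of its underside. Bystander.
- cup: clear sample cup with an orange print, 58 mm wide, 71 mm high, on the table behind the cabinet; origin at the centre of its underside. Bystander.

How it is judged:
On the way:
1. the door is swung open with the stay lifted clear of the pin (value of joint door above 0.25 rad and z of middle_hole in the frame of cabinet above 0.152 m), for 0.1 s.
At the end, for the whole second after the job is handed in: The stay's middle hole is over the pin (within 10 mm of the plate's centre) and fully down (within 2.5 mm of level), the door stands still at 0.4 to 0.6 rad, held by the stay alone (horizontal distance between middle_hole and peg_plate below 0.01 m and z of middle_hole in the frame of cabinet below 0.144 m and value of joint door between 0.4 and 0.6 rad and not (velocity of joint door above 0.05 rad/s or velocity of joint door below -0.05 rad/s)); the robot touches nothing.
It fails at once if the stay is pressed on the pin or its plate with more than 25 N (contact force between stay and peg_plate above 25 N).
It fails at once if the vial, the beaker or the cup is moved by more than 20 mm (distance of any of vial, beaker, cup from where it was at the start of the episode above 0.02 m).
It also fails if it takes over 72 s, if anything falls off the work surface, if the arm or the gripper's body presses on something with over 40 N, if the wrist force passes 120 N, or if a joint passes its speed limit or range.

## Working session

There is one attempt and no reset: what is moved stays moved. The work goes in short steps, Python scripts to look and compute and a shell command to move; the robot and the scene stay as the last step left them, time stands still between calls to the robot, and variables do not carry over. Pictures are saved under pics/ and viewed, and the job is handed in when it is done.

```bash
mkdir -p pics; ls; python3 - <<'E'
from bench import readout, grab_frame, r
import cv2,numpy as np,pickle
print(readout.get_obs(), r.grip_depth)
for n in ("scene","top"):
    f=grab_frame(n); pickle.dump(f,open(f"{n}0.pkl","wb"))
    cv2.imwrite(f"pics/{n}0.png",f["pixels"][:,:,::-1]); print(n,{k:v for k,v in f.items() if k!="pixels"})
E
```

```text
pics
{'clock': 0.0, 'joints': array([ 1.1438984 ,  0.47781963,  0.02234395,  1.55645905, -0.01148884,
        1.1093139 , -0.0831096 ]), 'qvel': array([-0.00094359, -0.00013409, -0.00063703, -0.00083019, -0.00058515,
       -0.00047687, -0.00036838]), 'tau': array([ 1.45333115e-04, -5.96466243e+01,  1.60795636e+00, -2.81203330e+01,
        1.25000841e-02,  9.16193094e-03, -9.32636027e-06]), 'tcp_pos': array([ 0.21132382, -0.64035552,  0.19080958]), 'orientation': array([-2.54510327e+00,  1.84009655e+00,  2.51374574e-03]), 'contact_force': array([ 0.19272341, -0.88638774,  0.14261779]), 'moment': array([ 0.01961186, -0.03755281, -0.02784357]), 'grip_width': 0.08520636608136328} 0.0187
scene {'fx': 620.5822659393676, 'fy': 620.5822659393676, 'cx': 328.98127246159476, 'cy': 236.0252648433371, 'rvec': array([ 1.78956739, -1.79023661,  0.71560047]), 'tvec': array([0.19892096, 0.47599838, 0.83410336])}
top {'fx': 495.88870759428255, 'fy': 495.88870759428255, 'cx': 314.2383603546282, 'cy': 226.018429800205, 'rvec': array([ 2.14222816, -2.19514826,  0.1102792 ]), 'tvec': array([0.19515425, 0.54040122, 1.01271465])}
```

View pics/scene0.png

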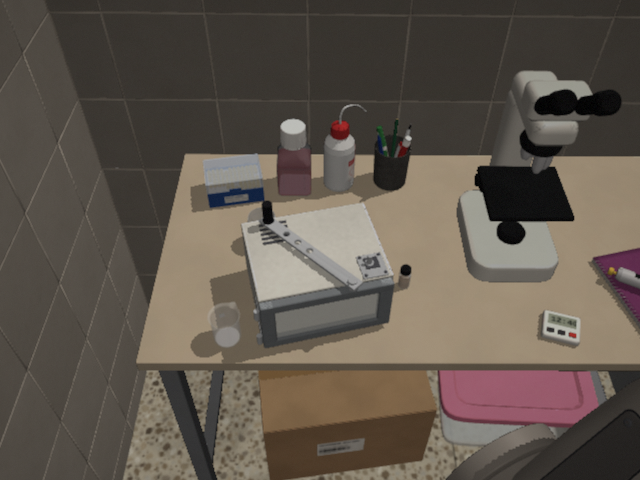

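View pics/top0.png

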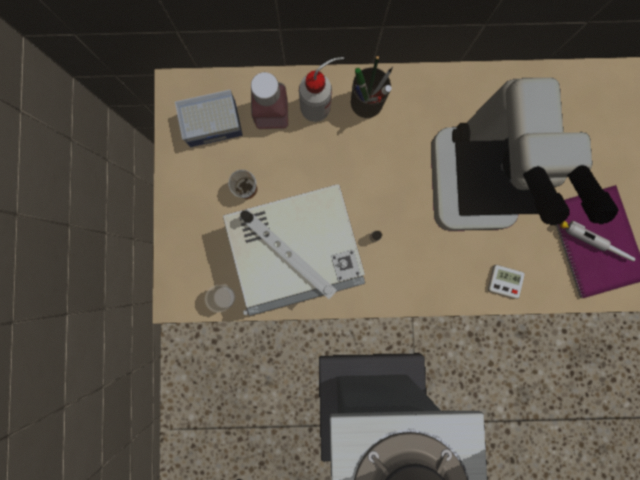

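The scene view shows the cabinet at about (315,270). The stay's knob is at (267,211), the pin plate at (373,265), the vial at (405,275) and the beaker at (225,325). In the top view the knob is at (246,217), the plate at (346,265), the cup at (243,185) and the beaker at (220,297). Next I'll enlarge both.

```bash
python3 - <<'E'
import cv2,pickle
f=pickle.load(open("top0.pkl","rb"))["pixels"][:,:,::-1]
cv2.imwrite("pics/topz.png",cv2.resize(f[170:320,200:390],None,fx=4,fy=4,interpolation=cv2.INTER_CUBIC))
f=pickle.load(open("scene0.pkl","rb"))["pixels"][:,:,::-1]
cv2.imwrite("pics/scz.png",cv2.resize(f[195:345,205:415],None,fx=3.8,fy=3.8,interpolation=cv2.INTER_CUBIC))
E
```

```text
(no output)
```

View pics/topz.png

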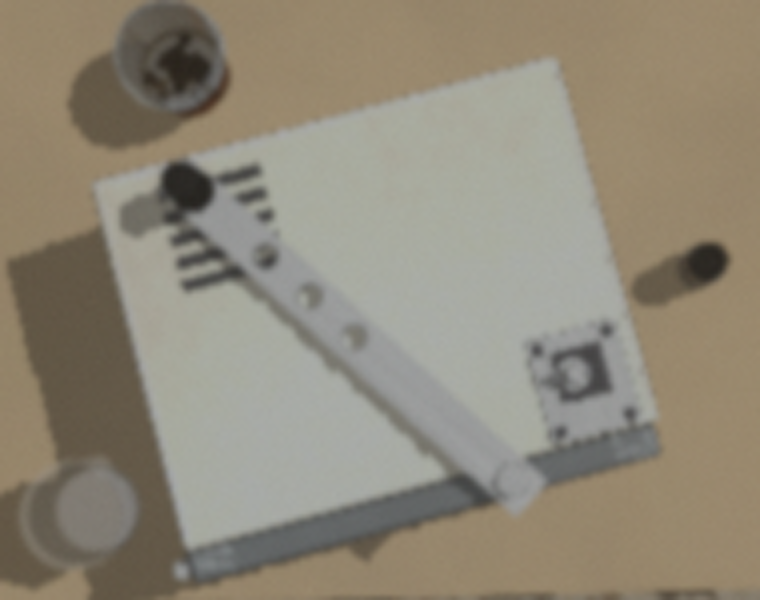

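View pics/scz.png

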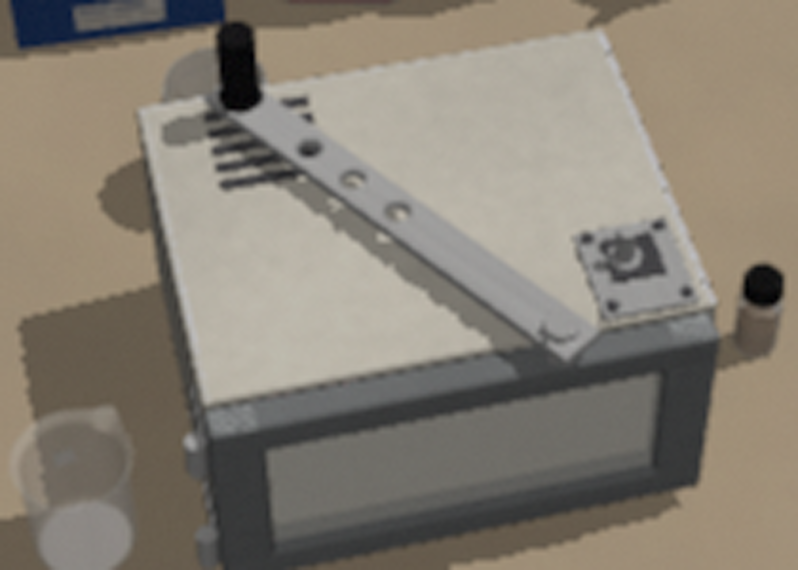

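```bash
cat > h.py <<'E'
import numpy as np,cv2
def ray(f,uv):
    R=cv2.Rodrigues(f["rvec"])[0]; c=-R.T@f["tvec"]
    d=R.T@np.array([(uv[0]-f["cx"])/f["fx"],(uv[1]-f["cy"])/f["fy"],1]); return c,d
def onz(f,uv,z):
    c,d=ray(f,uv); return (c+d*(z-c[2])/d[2])
def proj(f,p): return cv2.projectPoints(np.array(p,float).reshape(-1,3),f["rvec"],f["tvec"],np.array([[f["fx"],0,f["cx"]],[0,f["fy"],f["cy"]],[0,0,1]]),None)[0].reshape(-1,2)
def tri(fs,uvs):
    A=np.zeros((3,3));b=np.zeros(3)
    for f,uv in zip(fs,uvs):
        c,d=ray(f,uv);d/=np.linalg.norm(d);P=np.eye(3)-np.outer(d,d);A+=P;b+=P@c
    return np.linalg.solve(A,b)
E
python3 - <<'E'
from h import *;import pickle
T=pickle.load(open("top0.pkl","rb"));S=pickle.load(open("scene0.pkl","rb"))
t=lambda u,v:((u+.5)/4-.5+200,(v+.5)/4-.5+170)
s=lambda u,v:((u+.5)/3.8-.5+205,(v+.5)/3.8-.5+195)
loc=np.array([[90,115],[90,-115],[-90,-115],[-90,115]])/1000.
ct=[t(95,183),t(553,60),t(655,425),t(185,548)]
cs=[s(138,112),s(603,32),s(715,303),s(205,408)]
for f,c in((T,ct),(S,cs)):
    p=np.array([onz(f,x,.13) for x in c])[:,:2]
    M=cv2.estimateAffinePartial2D(loc,p)[0]
    X=loc-loc.mean(0);Y=p-p.mean(0);th=np.arctan2((X[:,0]*Y[:,1]-X[:,1]*Y[:,0]).sum(),(X*Y).sum())
    R=np.array([[np.cos(th),-np.sin(th)],[np.sin(th),np.cos(th)]]);o=p.mean(0)
    print("origin",o,"yaw",np.degrees(th),"scale",np.linalg.norm(Y)/np.linalg.norm(X));print(((p-o)@R-loc)*1000)
    if f is T:
        q={'plate':(onz(T,t(585,381),.133))[:2],'pin':onz(T,t(577,373),.153)[:2],'knobtop':onz(T,t(187,186),.186)[:2],'knobbase':onz(T,t(187,186),.186)[:2],'pivot':onz(T,t(517,484),.144)[:2],'hole':onz(T,t(308,296),.144)[:2],'vial':onz(T,t(707,263),.052)[:2],'cup':onz(T,t(172,55),.071)[:2],'beaker':onz(T,t(95,510),.0)[:2]}
    else: q={'plate':onz(S,s(636,268),.133)[:2],'pin':onz(S,s(625,252),.153)[:2],'knobtop':onz(S,s(236,30),.186)[:2],'pivot':onz(S,s(560,330),.144)[:2],'hole':onz(S,s(352,180),.144)[:2],'vial':onz(S,s(764,285),.052)[:2]}
    for k,v in q.items(): print(k,v,(v-o)@R*1000)
E
```

```text
Traceback (most recent call last):
cv2.error: OpenCV(4.12.0) /io/opencv/modules/calib3d/src/ptsetreg.cpp:1108: error: (-215:Assertion failed) count >= 0 && to.checkVector(2) == count in function 'estimateAffinePartial2D'
```

```bash
python3 - <<'E'
from h import *;import pickle
T=pickle.load(open("top0.pkl","rb"));S=pickle.load(open("scene0.pkl","rb"))
t=lambda u,v:((u+.5)/4-.5+200,(v+.5)/4-.5+170)
s=lambda u,v:((u+.5)/3.8-.5+205,(v+.5)/3.8-.5+195)
loc=np.array([[90,115],[90,-115],[-90,-115],[-90,115]])/1000.
ct=[t(95,183),t(553,60),t(655,425),t(185,548)]
cs=[s(138,112),s(603,32),s(715,303),s(205,408)]
for f,c in((T,ct),(S,cs)):
    p=np.array([onz(f,x,.13) for x in c])[:,:2]
    X=loc-loc.mean(0);Y=p-p.mean(0);th=np.arctan2((X[:,0]*Y[:,1]-X[:,1]*Y[:,0]).sum(),(X*Y).sum())
    R=np.array([[np.cos(th),-np.sin(th)],[np.sin(th),np.cos(th)]]);o=p.mean(0)
    print("origin",o,"yaw",np.degrees(th),"scale",np.linalg.norm(Y)/np.linalg.norm(X));print(((p-o)@R-loc)*1000)
    if f is T:
        q={'plate':(onz(T,t(585,381),.133))[:2],'pin':onz(T,t(577,373),.153)[:2],'knobtop':onz(T,t(187,186),.186)[:2],'pivot':onz(T,t(517,484),.144)[:2],'hole':onz(T,t(308,296),.144)[:2],'vial':onz(T,t(707,263),.052)[:2],'cup':onz(T,t(172,55),.071)[:2],'beaker':onz(T,t(95,510),.0)[:2]}
    else: q={'plate':onz(S,s(636,268),.133)[:2],'pin':onz(S,s(625,252),.153)[:2],'knobtop':onz(S,s(236,30),.186)[:2],'pivot':onz(S,s(560,330),.144)[:2],'hole':onz(S,s(352,180),.144)[:2],'vial':onz(S,s(764,285),.052)[:2]}
    for k,v in q.items(): print(k,v,(v-o)@R*1000)
E
```

```text
origin [0.49931645 0.22346577] yaw 13.514531305974677 scale 0.9847107687010443
[[-1.50893476 -2.33005628]
 [-0.37124728  2.47969625]
 [ 0.25413774  1.72625562]
 [ 1.6260443  -1.87589559]]
plate [0.45977544 0.12464579] [-61.53957989 -86.84330738]
pin [0.46306743 0.12944287] [-57.21771012 -82.94836489]
knobtop [0.54947377 0.30247057] [67.23128502 65.09585704]
pivot [0.41311785 0.15801949] [-99.10609128 -43.49019639]
hole [0.5019726  0.25259775] [ 9.39051592 27.70462203]
vial [0.52018356 0.05539135] [ -18.98832831 -168.29702817]
cup [0.63107316 0.32508058] [151.85501834  68.01068708]
beaker [0.40080049 0.37850396] [-59.55694307 173.76767985]
origin [0.49709411 0.22288531] yaw 14.31670642956282 scale 0.9878641350322105
[[-1.22003992 -1.16300818]
 [-1.90938882  0.25867076]
 [ 2.61713115  1.80426869]
 [ 0.5122976  -0.89993127]]
plate [0.45778811 0.12563761] [-62.1328628  -84.50789882]
pin [0.4499936  0.13213013] [-68.0798198  -76.28957541]
knobtop [0.55303196 0.3055621 ] [74.64507075 66.27674845]
pivot [0.41372963 0.16117421] [-96.03550183 -39.18008615]
hole [0.49966903 0.25245901] [ 9.80798995 28.01851445]
vial [0.51563749 0.05510956] [ -23.52035035 -167.15068706]
```

```bash
python3 - <<'E'
import cv2,pickle,numpy as np
a=pickle.load(open("top0.pkl","rb"))["pixels"][245:285,325:370,::-1]
b=pickle.load(open("scene0.pkl","rb"))["pixels"][245:285,350:395,::-1]
g=lambda x:cv2.resize(x,None,fx=8,fy=8,interpolation=cv2.INTER_CUBIC)
cv2.imwrite("pics/pl.png",np.hstack([g(a),g(b)]))
E
```

```text
(no output)
```

View pics/pl.png

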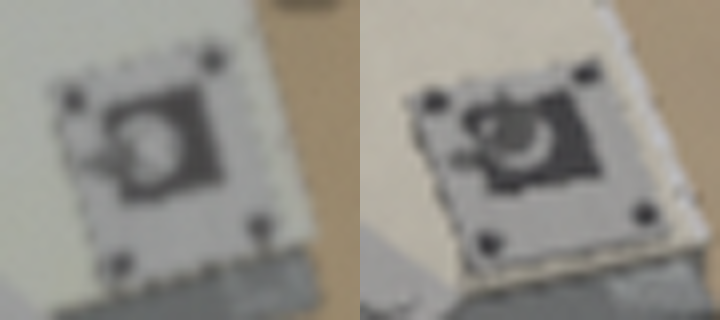

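```bash
python3 - <<'E'
from h import *;import pickle
T=pickle.load(open("top0.pkl","rb"));S=pickle.load(open("scene0.pkl","rb"))
a=lambda u,v:((u+.5)/8-.5+325,(v+.5)/8-.5+245)
b=lambda u,v:((u-360+.5)/8-.5+350,(v+.5)/8-.5+245)
th=np.radians(13.9);R=np.array([[np.cos(th),-np.sin(th)],[np.sin(th),np.cos(th)]])
for f,c,bo,ring,top in((T,a,[(72,100),(213,60),(260,228),(122,264)],(150,148),(155,147)),(S,b,[(435,102),(587,73),(645,215),(488,244)],(517,140),(515,126))):
    pc=np.mean([onz(f,c(*x),.133) for x in bo],0)
    rg=onz(f,c(*ring),.133);tp=onz(f,c(*top),.153)
    B=[onz(f,c(*x),.133) for x in bo]
    e=B[1]-B[0];print("bolt edge yaw",np.degrees(np.arctan2(e[1],e[0]))+90, np.linalg.norm(e), np.linalg.norm(B[2]-B[1]))
    print(pc,rg,tp,"off cab",(rg-pc)[:2]@R*1000,(tp-pc)[:2]@R*1000)
    print("cam",ray(f,(320,240))[0])
E
```

```text
bolt edge yaw 14.407674223445184 0.034371777117712554 0.040615251030541547
[0.45972372 0.12552869 0.133     ] [0.46327116 0.12933241 0.133     ] [0.46295058 0.129332   0.153     ] off cab [4.35732634 2.84013711] [4.04602883 2.91674714]
cam [0.4390575  0.18278978 1.06279162]
bolt edge yaw 14.326546868111336 0.033964125666401355 0.040519570439814856
[0.45977132 0.12571819 0.133     ] [0.46460529 0.13004264 0.133     ] [0.45137242 0.13233944 0.153     ] off cab [5.73127541 3.0365519 ] [-6.56233191  8.44500348]
cam [-0.21625802  0.21287468  0.93262493]
```

```bash
python3 - <<'E'
from h import *;import pickle
from scipy.optimize import brentq
T=pickle.load(open("top0.pkl","rb"));S=pickle.load(open("scene0.pkl","rb"))
for a,b in(((555,103),(548,208)),((608,103),(605,207)),((536,80),(534,85))): 
    p=tri((S,T),(a,b));print(p,proj(S,p)-a,proj(T,p)-b)
th=np.radians(14.2);R=np.array([[np.cos(th),-np.sin(th)],[np.sin(th),np.cos(th)]])
o=np.array([.4998,.2235])
pin=np.array([.4636,.1295]);pc=(pin-o)@R
H=np.array([-.098,.115])
P=lambda q:H+.155*np.array([-np.sin(q),-np.cos(q)])
q=brentq(lambda q:np.linalg.norm(P(q)-pc)-.126,.2,.9)
u=(pc-P(q))/.126;k=P(q)+.2*u
print(pc,q,"pivot",o+R@P(q),"knob",o+R@k,"dir",np.degrees(np.arctan2(*(R@u)[::-1])))
print("knobtop tri",tri((T,S),((246.4,216.3),(266.7,202.6))))
E
```

```text
[ 0.52143475 -0.12235544  0.4179534 ] [[ 1.56906447 -0.40756288]] [[-1.80200548 -0.06047943]]
[ 0.52075264 -0.19706382  0.41904815] [[ 1.13106113 -0.34767462]] [[-1.33610306 -0.0480562 ]]
[ 0.72554903 -0.16406694  0.32218886] [[-0.77812731  0.1889878 ]] [[ 0.93189776 -0.04352617]]
[-0.05815282 -0.08224774] 0.4771691804267031 pivot [0.34134825 0.16000424] knob [0.53539865 0.11158481] dir -14.010350476655612
knobtop tri [0.54873642 0.30353394 0.18975274]
```

```bash
cat >> h.py <<'E'
from scipy.spatial.transform import Rotation as Ro
def rel(targets,cmd=None):
    """targets: (x,y,z,jaw yaw deg); prints shift mm/turn about tool z deg from measured pose"""
    from bench import readout
    o=readout.get_obs(); M=Ro.from_rotvec(o["orientation"]).as_matrix()
    y=np.degrees(np.arctan2(M[1,0],M[0,0]))
    print("clk %.2f"%o["clock"],"tcp",o["tcp_pos"].round(4),"jaw yaw %.1f"%y,"zaxis",M[:,2].round(3),"F",o["contact_force"].round(1),"w %.4f"%o["grip_width"])
    print("J",o["joints"].round(2))
    for t in targets:
        G=Ro.from_matrix(M).inv()*Ro.from_euler("z",t[3],degrees=True)*Ro.from_rotvec([np.pi,0,0])
        print((M.T@(np.array(t[:3])-o["tcp_pos"])*1000).round(1),np.degrees(G.as_rotvec()).round(1))
E
python3 -c "
from h import *
rel([(.235,-.5,.25,-71.7),(.25,-.37,.25,-71.7),(.36,-.24,.25,-65),(.425,-.07,.25,-50),(.44,.1,.25,-43.5)])"
```

```text
clk 0.10 tcp [ 0.2113 -0.6404  0.1909] jaw yaw -71.7 zaxis [-0.001  0.002 -1.   ] F [ 0.7 -0.5  0.3] w 0.0849
J [ 1.14  0.48  0.02  1.56 -0.01  1.11 -0.08]
[-126.   -66.5  -58.9] [ 0.   0.1 -0. ]
[-244.8 -121.5  -58.7] [ 0.   0.1 -0. ]
[-333.7 -266.7  -58.6] [ 0.   0.1 -6.7]
[-474.8 -381.7  -58.4] [ -0.    0.1 -21.7]
[-631.5 -449.2  -58.1] [ -0.    0.1 -28.2]
```

```bash
python3 -m handwheel '-40 -22 -25 0 0 0 85; -83 -44 -50 0 0 0 85; -126 -66 -59 0 0 0 85; -165 -85 -59 0 0 0 85; -205 -103 -59 0 0 0 85; -245 -121 -59 0 0 0 85; -275 -168 -59 0 0 -2 85; -305 -217 -59 0 0 -4 85; -334 -266 -59 0 0 -7 85;-334 -266 -59 0 0 -7 85'; python3 -c "
from h import *
rel([(.36,-.24,.25,-65),(.425,-.07,.25,-50),(.44,.1,.25,-43.5),(.5515,.304,.25,-43.5)])"
```

```text
clock: 1.35
tcp_pos: [0.3619, -0.2368, 0.2509]
orientation: [-2.66, 1.67, -0.0]
contact_force: [-0.2, -0.5, 0.0]
grip_width: 0.0848
clk 1.35 tcp [ 0.3619 -0.2368  0.2509] jaw yaw -64.3 zaxis [ 0.001  0.001 -1.   ] F [-0.2 -0.5  0. ] w 0.0848
J [ 0.72  0.03 -0.29  2.01  0.01  1.11 -0.69]
[2.  3.1 0.9] [-0.1  0.   0.7]
[-122.9 -129.3    1. ] [ -0.1   0.  -14.3]
[-269.5 -216.6    1.1] [ -0.1   0.  -20.8]
[-404.8 -405.7    1.4] [ -0.1   0.  -20.8]
```

```bash
python3 -m handwheel '-40 -43 0 0 0 -5 85; -82 -86 0 0 0 -10 85; -123 -129 0 0 0 -14 85; -172 -158 0 0 0 -18 85; -220 -188 0 0 0 -21 85; -269 -217 0 0 0 -21 85; -300 -262 0 0 0 -21 85; -335 -310 0 0 0 -21 85; -370 -357 0 0 0 -21 85; -405 -406 0 0 0 -21 85;-405 -406 0 0 0 -21 85;-405 -406 0 0 0 -21 85'; python3 - <<'E'
from h import *
from bench import grab_frame
for n in ("scene","top"):
    f=grab_frame(n);p=f["pixels"][:,:,::-1]
    if n=="scene": a=p[130:330,190:440]
    else: b=p[130:330,190:440]
cv2.imwrite("pics/a1.png",cv2.resize(np.hstack([a,b]),None,fx=1.6,fy=1.6,interpolation=cv2.INTER_CUBIC))
rel([(.5515,.304,.25,-43.5),(.5515,.304,.15,-43.5)])
E
```

```text
clock: 2.85
tcp_pos: [0.5539, 0.2976, 0.2498]
orientation: [2.913, -1.171, -0.001]
contact_force: [-0.3, -0.6, 0.2]
grip_width: 0.0849
clk 2.95 tcp [0.5541 0.2968 0.2506] jaw yaw -43.9 zaxis [ 0.    -0.002 -1.   ] F [-0.1  0.1 -1.1] w 0.0848
J [-0.07  0.44 -0.71  1.57  0.3   1.25 -1.6 ]
[-6.8 -3.4  0.6] [ 0.1 -0.1 -0.4]
[ -7.   -3.5 100.6] [ 0.1 -0.1 -0.4]
```

View pics/a1.png

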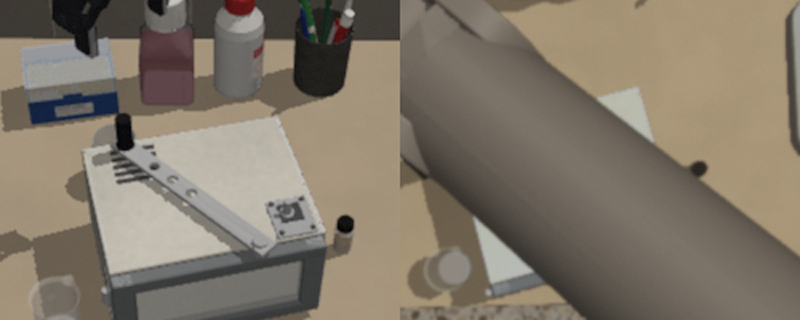

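```bash
python3 - <<'E'
from h import *
from bench import grab_frame
f=grab_frame("scene");p=f["pixels"][:,:,::-1].copy()
print(proj(f,[(.554,.297,.25),(.554,.297,.186),(.554+.03,.297-.029,.263),(.554-.03,.297+.029,.263)]))
cv2.imwrite("pics/a2.png",cv2.resize(p[60:280,160:400],None,fx=3,fy=2.7,interpolation=cv2.INTER_CUBIC))
E
```

```text
[[269.64593511 174.23157147]
 [271.74461924 202.16374191]
 [287.69463366 156.48247072]
 [249.92247063 180.49308768]]
```

View pics/a2.png

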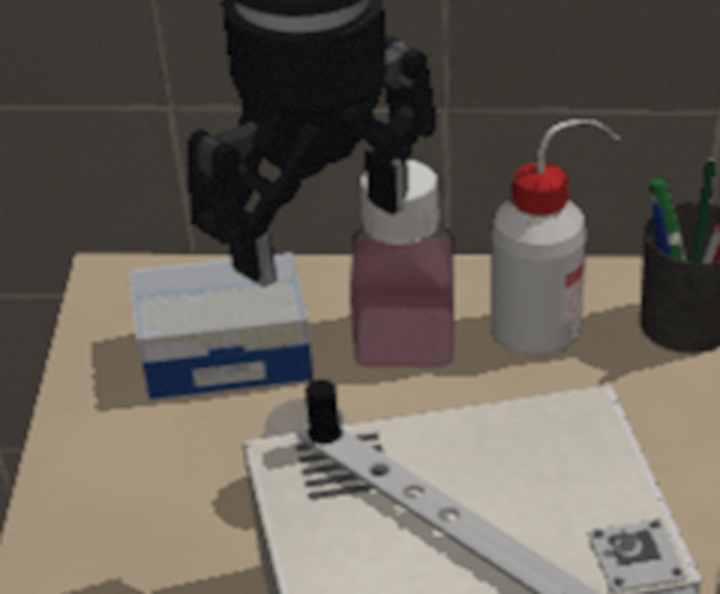

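The gripper sits above and behind the knob, as projected: fingertips at about (265,270) and (400,195), knob at (322,410) in this crop. I'll descend.

```bash
python3 -m handwheel '-6 -3 30 0 0 0 60; -6 -3 60 0 0 0 60;-6 -3 80 0 0 0 60; -6 -3 95 0 0 0 60;-6 -3 99 0 0 0 60; -6 -3 99 0 0 0 50;-6 -3 99 0 0 0 50'; python3 - <<'E'
from h import *
from bench import grab_frame
f=grab_frame("scene");p=f["pixels"][:,:,::-1].copy()
cv2.imwrite("pics/a3.png",cv2.resize(p[120:280,200:400],None,fx=4,fy=3.7,interpolation=cv2.INTER_CUBIC))
rel([(.5515,.304,.15,-43.5)])
E
```

```text
clock: 3.88
tcp_pos: [0.552, 0.3059, 0.1527]
orientation: [-2.914, 1.17, -0.001]
contact_force: [0.2, -0.5, -0.3]
grip_width: 0.0497
clk 3.92 tcp [0.5519 0.3058 0.1527] jaw yaw -43.7 zaxis [ 0.001  0.001 -1.   ] F [0.5 0.3 0.2] w 0.0502
J [-0.11  0.53 -0.69  1.67  0.37  1.07 -1.67]
[1.  1.6 2.7] [-0.1 -0.  -0.2]
```

View pics/a3.png

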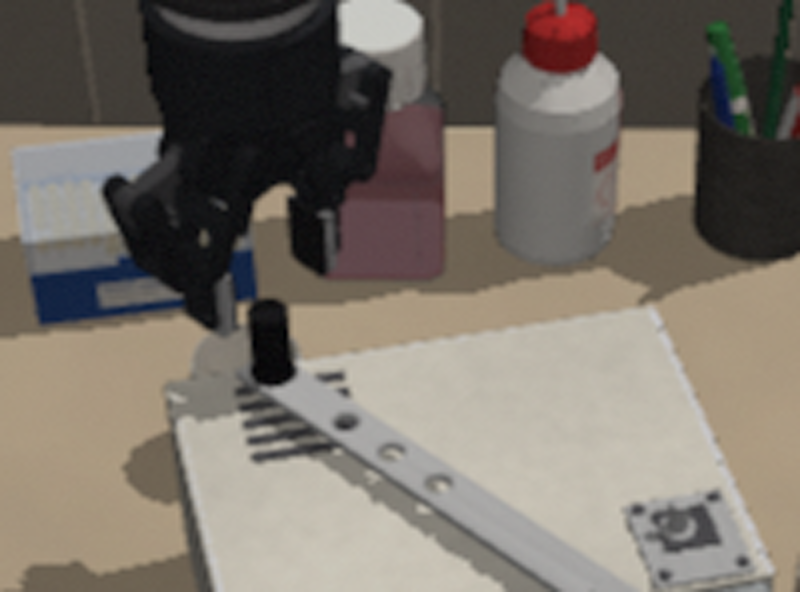

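```bash
python3 - <<'E'
from h import *
from bench import grab_frame
f=grab_frame("scene")
c=lambda p:(((p-[200,120])*[4,3.7])).round(0)
j=np.array([np.cos(np.radians(-43.7)),np.sin(np.radians(-43.7)),0])
t=np.array([.552,.3058,.1527])
for z in(0,.008,.016,.026):
  print(z,c(proj(f,[t+[0,0,z],t+[0,0,z]+.025*j,t+[0,0,z]-.025*j])))
print(c(proj(f,[(.5515,.304,.144),(.5515,.304,.186)])))
E
```

```text
0 [[271. 357.]
 [312. 331.]
 [229. 384.]]
0.008 [[270. 345.]
 [311. 319.]
 [227. 372.]]
0.016 [[269. 333.]
 [310. 307.]
 [226. 360.]]
0.026 [[267. 318.]
 [309. 292.]
 [224. 345.]]
[[276. 371.]
 [270. 308.]]
```

```bash
python3 -m handwheel '0 0 0 0 0 0 30; 0 0 0 0 0 0 24;0 0 0 0 0 0 24' 20; python3 - <<'E'
from h import *
from bench import grab_frame
f=grab_frame("scene");p=f["pixels"][:,:,::-1].copy()
cv2.imwrite("pics/a4.png",cv2.resize(p[120:270,220:370],None,fx=4,fy=4,interpolation=cv2.INTER_CUBIC))
rel([(.5515,.304,.15,-43.5)])
E
```

```text
clock: 4.35
tcp_pos: [0.5516, 0.3054, 0.1519]
orientation: [-2.915, 1.17, -0.0]
contact_force: [-0.0, 0.1, -0.4]
grip_width: 0.0237
clk 4.40 tcp [0.5515 0.3054 0.1518] jaw yaw -43.7 zaxis [-0. -0. -1.] F [-0.  -0.6  0.1] w 0.0237
J [-0.11  0.53 -0.69  1.67  0.37  1.07 -1.67]
[0.9 1.  1.8] [ 0.  -0.  -0.2]
```

View pics/a4.png

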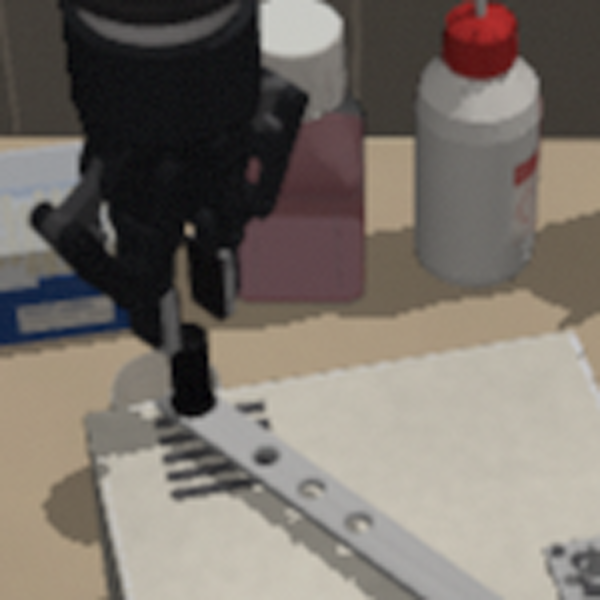

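```bash
python3 -m handwheel '0 0 0 0 0 0 17; 0 0 0 0 0 0 12;0 0 0 0 0 0 10' 20; python3 - <<'E'
from h import *
from bench import grab_frame
f=grab_frame("scene");p=f["pixels"][:,:,::-1].copy()
cv2.imwrite("pics/a5.png",cv2.resize(p[120:270,220:370],None,fx=4,fy=4,interpolation=cv2.INTER_CUBIC))
rel([(.5515,.304,.15,-43.5)])
E
```

```text
clock: 4.78
tcp_pos: [0.5515, 0.3054, 0.1518]
orientation: [-2.916, 1.17, -0.0]
contact_force: [-0.2, -0.7, 0.4]
grip_width: 0.0102
clk 4.83 tcp [0.5515 0.3054 0.1518] jaw yaw -43.7 zaxis [ 0.  0. -1.] F [ 1.  -0.4  1. ] w 0.0095
J [-0.11  0.53 -0.69  1.67  0.37  1.07 -1.67]
[0.9 1.1 1.8] [-0.  -0.  -0.2]
```

View pics/a5.png

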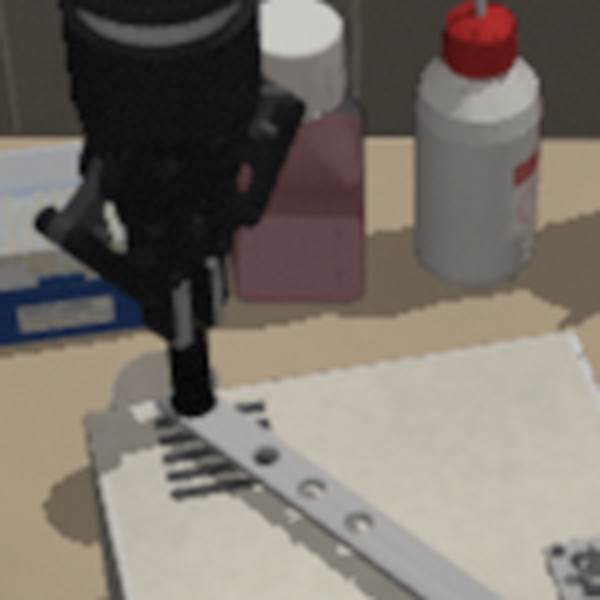

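Closing to 10 mm met nothing, and the tips appear above the knob: the left finger's tip is at (183,345) and hides the knob's top. So the fingers sit higher than the reading suggests. I'll open and go lower in small steps while watching force.

```bash
python3 -m handwheel '0 0 0 0 0 0 60; 0 0 0 0 0 0 60;0 0 0 0 0 0 60;0 0 5 0 0 0 60;0 0 10 0 0 0 60;0 0 15 0 0 0 60;0 0 15 0 0 0 60' 20; python3 - <<'E'
from h import *
from bench import grab_frame
f=grab_frame("scene");p=f["pixels"][:,:,::-1].copy()
cv2.imwrite("pics/a6.png",cv2.resize(p[120:270,220:370],None,fx=4,fy=4,interpolation=cv2.INTER_CUBIC))
f=grab_frame("top");p=f["pixels"][:,:,::-1].copy()
cv2.imwrite("pics/a6t.png",p)
rel([(.5515,.304,.15,-43.5)])
E
```

```text
clock: 5.7
tcp_pos: [0.5512, 0.3051, 0.1361]
orientation: [2.915, -1.17, -0.001]
contact_force: [0.8, -0.4, -0.3]
grip_width: 0.0599
clk 5.80 tcp [0.5515 0.3054 0.1367] jaw yaw -43.7 zaxis [-0. -0. -1.] F [-0.1 -0.   0.4] w 0.0602
J [-0.12  0.55 -0.68  1.68  0.39  1.05 -1.68]
[  1.    1.  -13.3] [ 0.   0.  -0.2]
```

View pics/a6.png

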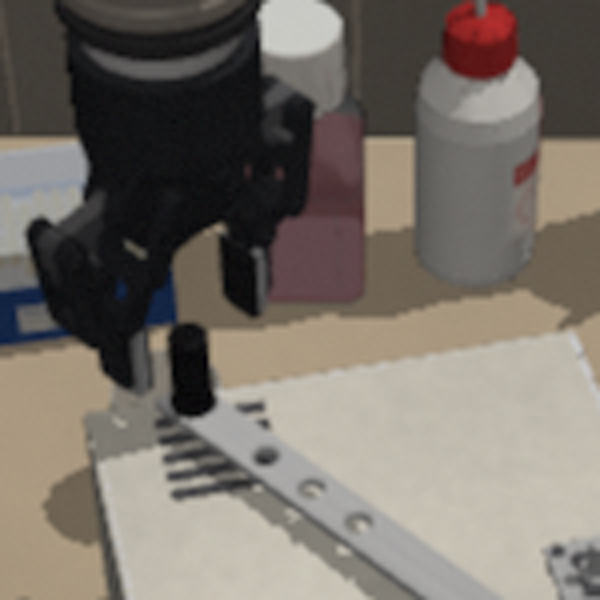

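View pics/a6t.png

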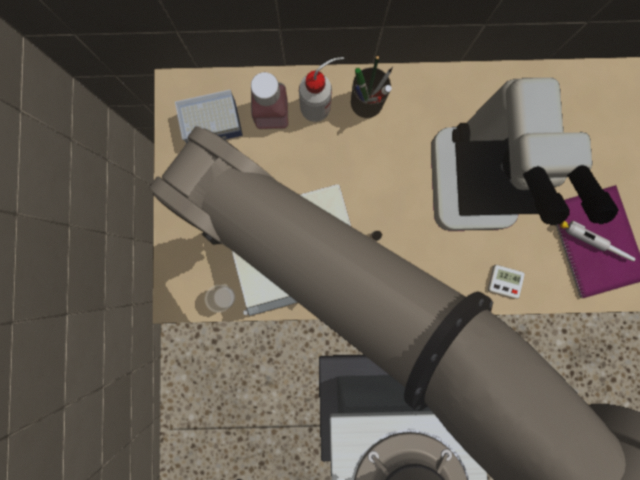

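```bash
python3 -m handwheel '0 0 0 0 0 0 40; 0 0 0 0 0 0 25;0 0 0 0 0 0 15;0 0 0 0 0 0 12' 20; python3 - <<'E'
from h import *
from bench import grab_frame
f=grab_frame("scene");p=f["pixels"][:,:,::-1].copy()
cv2.imwrite("pics/a7.png",cv2.resize(p[140:240,230:330],None,fx=6,fy=6,interpolation=cv2.INTER_CUBIC))
rel([(.5515,.304,.15,-43.5)])
E
```

```text
clock: 6.3
tcp_pos: [0.5516, 0.3055, 0.1369]
orientation: [-2.915, 1.17, -0.0]
contact_force: [0.2, 0.3, 0.3]
grip_width: 0.0165
clk 6.35 tcp [0.5516 0.3055 0.1369] jaw yaw -43.7 zaxis [ 0.  0. -1.] F [0.4 0.1 1. ] w 0.0163
J [-0.12  0.55 -0.68  1.68  0.39  1.05 -1.68]
[  0.9   1.1 -13.1] [-0.  -0.  -0.2]
```

View pics/a7.png

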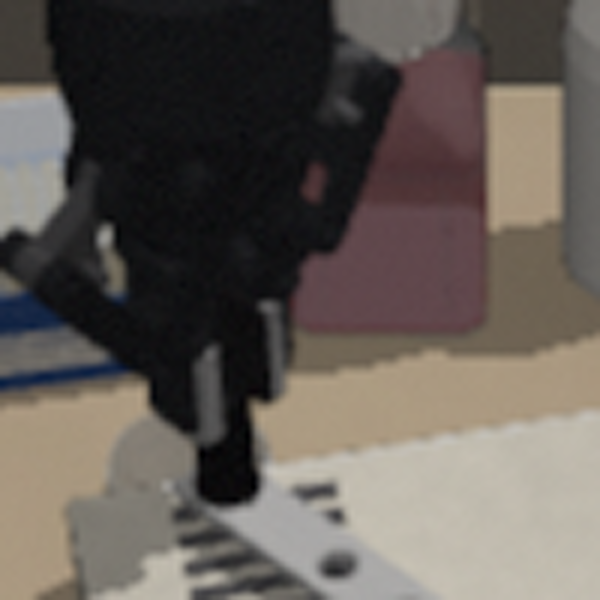

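```bash
python3 -m handwheel '0 0 0 0 0 0 12;0 0 0 0 0 0 8;0 0 0 0 0 0 8' 20; python3 -m handwheel '0 0 -5 0 0 0 8;0 0 -5 0 0 0 8'
```

```text
clock: 6.72
tcp_pos: [0.5516, 0.3055, 0.1369]
orientation: [-2.915, 1.17, -0.0]
contact_force: [0.4, -0.2, -0.7]
grip_width: 0.0168
clock: 6.98
tcp_pos: [0.551, 0.3047, 0.1417]
orientation: [2.914, -1.17, -0.001]
contact_force: [-1.0, -1.1, -1.7]
grip_width: 0.0166
```

```bash
python3 - <<'E'
from h import *
from bench import grab_frame
f=grab_frame("scene");p=f["pixels"][:,:,::-1].copy()
cv2.imwrite("pics/a8.png",cv2.resize(p[140:300,230:400],None,fx=4,fy=3.7,interpolation=cv2.INTER_CUBIC))
rel([(.5515,.304,.15,-43.5)])
E
```

```text
clk 7.03 tcp [0.551  0.3048 0.1415] jaw yaw -43.7 zaxis [-0.001 -0.001 -1.   ] F [-1.5 -1.5 -1.5] w 0.0167
J [-0.11  0.54 -0.68  1.68  0.38  1.06 -1.68]
[ 0.9  0.2 -8.5] [ 0.1 -0.  -0.2]
```

View pics/a8.png

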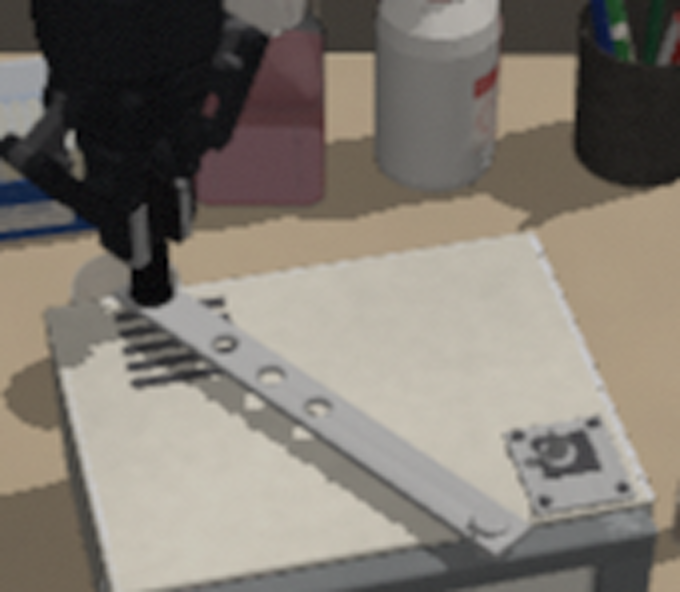

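Gripped and lifted: the stay has risen and its shadow has separated from it. The grip is shallow, with about 25 mm of knob showing below the pads, so I'll regrip about 10 mm lower.

```bash
python3 -m handwheel '0 0 3 0 0 0 8;0 0 5 0 0 0 8;0 0 5 0 0 0 45;0 0 5 0 0 0 45;0 0 5 0 0 0 45;0 0 10 0 0 0 45;0 0 15 0 0 0 45;0 0 15 0 0 0 30;0 0 15 0 0 0 14;0 0 15 0 0 0 10;0 0 15 0 0 0 10;0 0 15 0 0 0 10' 40;  python3 - <<'E'
from h import *
from bench import grab_frame
f=grab_frame("scene");p=f["pixels"][:,:,::-1].copy()
cv2.imwrite("pics/a9.png",cv2.resize(p[140:300,230:400],None,fx=4,fy=3.7,interpolation=cv2.INTER_CUBIC))
rel([(.5515,.304,.15,-43.5)])
E
```

```text
clock: 8.52
tcp_pos: [0.5515, 0.3053, 0.1268]
orientation: [2.915, -1.17, 0.0]
contact_force: [-0.6, -1.5, 0.3]
grip_width: 0.0162
clk 8.57 tcp [0.5515 0.3054 0.1268] jaw yaw -43.7 zaxis [-0. -0. -1.] F [-0.4 -0.4 -0.6] w 0.0163
J [-0.12  0.56 -0.67  1.69  0.4   1.03 -1.69]
[  1.    1.  -23.2] [ 0.  -0.  -0.2]
```

View pics/a9.png

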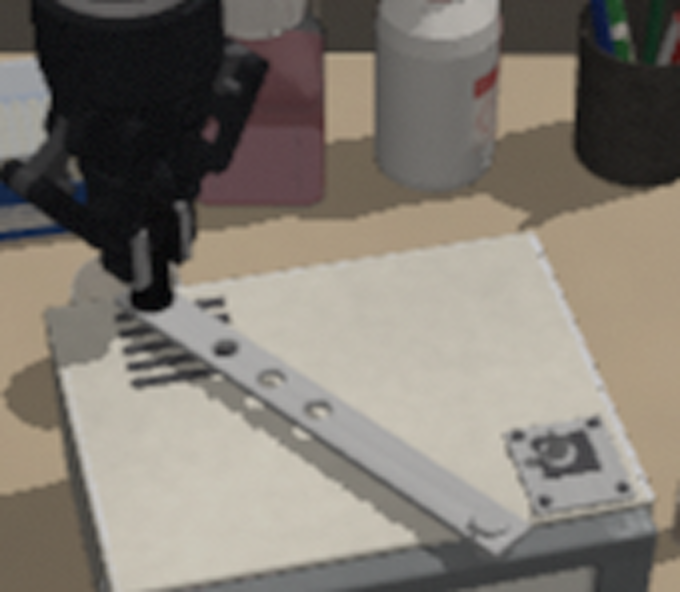

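```bash
cat > m.py <<'E'
from h import *
th=np.radians(14.2);Rc=np.array([[np.cos(th),-np.sin(th)],[np.sin(th),np.cos(th)]])
oc=np.array([.4998,.2235]);H=np.array([-.098,.115])
P=lambda q:H+.155*np.array([-np.sin(q),-np.cos(q)])
Z0=.1268  # tcp reading, level
HT=.018   # tip above pivot plane
def tip(q,phi,tilt,L=.2):   # phi cab rad -> TCP reading, world, and rotation
    r=L*np.cos(tilt)-HT*np.sin(tilt);u=np.array([np.cos(phi),np.sin(phi)])
    w=oc+Rc@(P(q)+r*u); z=Z0+L*np.sin(tilt)+HT*(np.cos(tilt)-1)
    yaw=phi+th-np.pi/2
    Rt=Ro.from_euler("z",yaw)*Ro.from_rotvec([np.pi,0,0])*Ro.from_rotvec([tilt,0,0])
    return np.r_[w,z],Rt
def rows(wps,base):
    p0,R0=base
    for w in wps:
        p,Rt=tip(*w)
        print((R0.inv().apply(p-p0)*1000).round(0),np.degrees((R0.inv()*Rt).as_rotvec()).round(1), [round(x,3) for x in w])
E
python3 - <<'E'
from m import *
t=np.array([.5515,.3054]);d=Rc.T@(t-oc)-P(0);print("len",np.linalg.norm(d),"phi",np.degrees(np.arctan2(*d[::-1])))
ph=np.arctan2(*d[::-1]);L=np.linalg.norm(d)
b=(np.r_[t,.1268],Ro.from_euler("z",-43.7,degrees=True)*Ro.from_rotvec([np.pi,0,0]))
f=np.radians(-28.2)
W=[(0.0+.01*i,ph,.04*i,L) for i in(1,2,3,4)]
for i in range(1,9): W.append((.04+.47*i/8,ph+(f-ph)*i/8,.16,L))
rows(W,b)
E
```

```text
len 0.19920610052193813 phi 32.39155769026281
[-1.  2. -8.] [ 2.3 -0.  -0.3] [0.01, np.float64(0.565), 0.04, np.float64(0.199)]
[ -2.   5. -16.] [ 4.6 -0.  -0.3] [0.02, np.float64(0.565), 0.08, np.float64(0.199)]
[ -3.   7. -24.] [ 6.9 -0.  -0.3] [0.03, np.float64(0.565), 0.12, np.float64(0.199)]
[ -3.  11. -32.] [ 9.2 -0.  -0.3] [0.04, np.float64(0.565), 0.16, np.float64(0.199)]
[ 17.  20. -32.] [9.2 0.6 7.3] [0.099, np.float64(0.433), 0.16, np.float64(0.199)]
[ 36.  31. -32.] [ 9.1  1.2 14.8] [0.158, np.float64(0.301), 0.16, np.float64(0.199)]
[ 54.  46. -32.] [ 9.   1.8 22.4] [0.216, np.float64(0.169), 0.16, np.float64(0.199)]
[ 71.  64. -32.] [ 9.   2.4 29.9] [0.275, np.float64(0.037), 0.16, np.float64(0.199)]
[ 85.  84. -32.] [ 8.8  3.  37.5] [0.334, np.float64(-0.096), 0.16, np.float64(0.199)]
[ 97. 106. -32.] [ 8.7  3.6 45.1] [0.392, np.float64(-0.228), 0.16, np.float64(0.199)]
[106. 131. -32.] [ 8.5  4.2 52.6] [0.451, np.float64(-0.36), 0.16, np.float64(0.199)]
[112. 157. -32.] [ 8.3  4.8 60.2] [0.51, np.float64(-0.492), 0.16, np.float64(0.199)]
```

```bash
python3 -m handwheel '-1 2 -8 2.3 0 0 10;-2 5 -16 4.6 0 0 10;-3 7 -24 6.9 0 0 10;-3 11 -32 9.2 0 0 10;-3 11 -32 9.2 0 0 10' 50; python3 - <<'E'
from h import *
from bench import grab_frame
f=grab_frame("scene");p=f["pixels"][:,:,::-1].copy()
cv2.imwrite("pics/b1.png",cv2.resize(p[140:300,230:400],None,fx=4,fy=3.7,interpolation=cv2.INTER_CUBIC))
rel([])
E
```

```text
clock: 9.2
tcp_pos: [0.5426, 0.3004, 0.1603]
orientation: [-2.773, 1.114, -0.093]
contact_force: [1.4, 3.8, 0.7]
grip_width: 0.0159
clk 9.25 tcp [0.5426 0.3005 0.1599] jaw yaw -43.8 zaxis [ 0.113  0.117 -0.987] F [2.7 3.1 1. ] w 0.0160
J [-0.01  0.43 -0.73  1.83  0.35  0.85 -1.65]
```

View pics/b1.png

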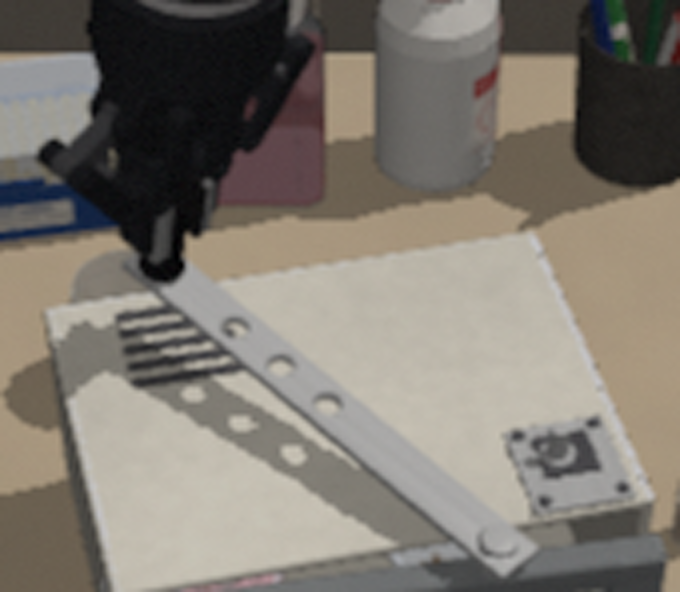

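The lift worked. The stay is tilted, its shadow is well separated, and the door has started to open at the bottom edge of the picture. Next comes the swing.

```bash
python3 - <<'E'
from m import *
ph=np.radians(32.39);L=.1992;f=np.radians(-28.2)
W=[(.04+.47*i/8,ph+(f-ph)*i/8,.16,L) for i in range(1,9)]
rows(W,tip(.04,ph,.16,L))
p,R=tip(.04,ph,.16,L);print(p,np.degrees(np.arctan2(R.as_matrix()[1,0],R.as_matrix()[0,0])))
E
```

```text
[20.  9. -1.] [0.  1.2 7.5] [0.099, np.float64(0.433), 0.16, 0.199]
[39. 21. -3.] [-0.   2.4 15. ] [0.158, np.float64(0.301), 0.16, 0.199]
[57. 36. -6.] [-0.   3.6 22.4] [0.216, np.float64(0.169), 0.16, 0.199]
[74. 53. -9.] [-0.   4.8 29.9] [0.275, np.float64(0.037), 0.16, 0.199]
[ 88.  73. -12.] [-0.   6.  37.4] [0.334, np.float64(-0.096), 0.16, 0.199]
[100.  95. -15.] [-0.   7.2 44.9] [0.392, np.float64(-0.228), 0.16, 0.199]
[109. 119. -19.] [-0.   8.4 52.3] [0.451, np.float64(-0.36), 0.16, 0.199]
[115. 145. -23.] [-0.   9.7 59.8] [0.51, np.float64(-0.492), 0.16, 0.199]
[0.54174113 0.30005993 0.15830628] -43.41
```

```bash
python3 -m handwheel '10 4 0 0 0.6 3.7 10;20 9 -1 0 1.2 7.5 10;30 15 -2 0 1.8 11.2 10;39 21 -3 0 2.4 15 10;48 28 -4 0 3 18.7 10;57 36 -6 0 3.6 22.4 10;66 44 -7 0 4.2 26 10;74 53 -9 0 4.8 29.9 10;81 63 -10 0 5.4 33.6 10;88 73 -12 0 6 37.4 10;88 73 -12 0 6 37.4 10'; python3 - <<'E'
from h import *
from bench import grab_frame
f=grab_frame("scene");p=f["pixels"][:,:,::-1].copy()
cv2.imwrite("pics/b2.png",cv2.resize(p[140:340,220:420],None,fx=3.5,fy=3,interpolation=cv2.INTER_CUBIC))
rel([])
from m import *
ph=np.radians(32.39);f=np.radians(-28.2);p,R=tip(.04+.47*5/8,ph+(f-ph)*5/8,.16,.1992);print(p)
E
```

```text
clock: 10.62
tcp_pos: [0.555, 0.1848, 0.1589]
orientation: [-2.282, 1.972, -0.158]
contact_force: [2.3, 0.5, 1.1]
grip_width: 0.016
clk 10.68 tcp [0.5549 0.1855 0.159 ] jaw yaw -81.6 zaxis [ 0.158  0.024 -0.987] F [3.2 1.  0.2] w 0.0157
J [-0.01  0.33 -0.55  1.92  0.31  0.81 -2.14]
[0.55483115 0.18590134 0.15830628]
```

View pics/b2.png

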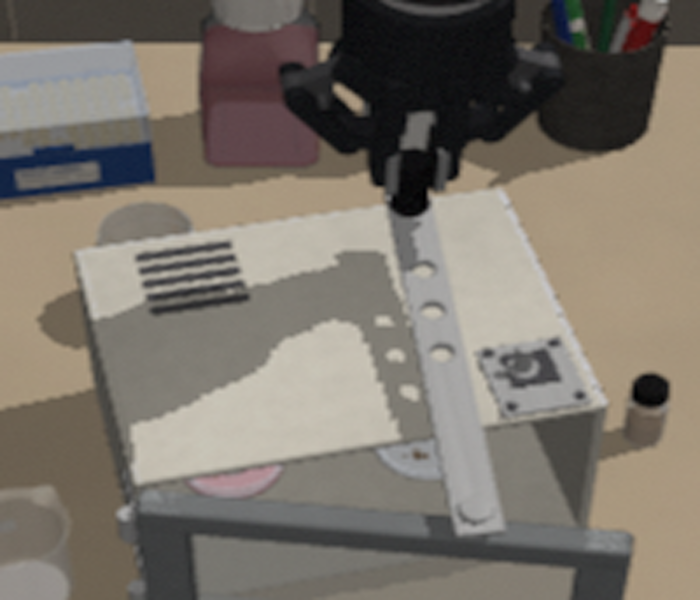

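The stay swings freely over the roof with the door at about 0.33 rad; the pivot is at (475,510) and the plate at (528,375). I'll now bring the middle hole over the estimated pin position, still lifted.

```bash
cat >> m.py <<'E'
from scipy.optimize import brentq
def sol(pinw,tilt,d=.126):
    pc=Rc.T@(np.array(pinw)-oc); r=d*np.cos(tilt)-.0025*np.sin(tilt)
    q=brentq(lambda q:np.linalg.norm(P(q)-pc)-r,.2,.9); v=pc-P(q)
    return q,np.arctan2(v[1],v[0])
E
python3 - <<'E'
from m import *
pin=(.4636,.1295)
ph=np.radians(32.39);f=np.radians(-28.2)
q0,p0=.04+.47*5/8,ph+(f-ph)*5/8
q1,p1=sol(pin,.16);print(q1,p1)
rows([(q0+(q1-q0)*i/6,p0+(p1-p0)*i/6,.16,.1992) for i in range(1,7)],tip(q0,p0,.16,.1992))
for t in(.16,.12,.08,0): q,p=sol(pin,t);print(t,q,p,tip(q,p,t,.1992)[0])
E
```

```text
0.4642133670695055 -0.49271446734346913
[12.  4. -1.] [-0.   0.6  3.7] [0.355, np.float64(-0.162), 0.16, 0.199]
[24.  8. -1.] [0.  1.2 7.5] [0.377, np.float64(-0.228), 0.16, 0.199]
[36. 13. -2.] [ 0.   1.8 11.2] [0.399, np.float64(-0.294), 0.16, 0.199]
[47. 19. -3.] [ 0.   2.4 15. ] [0.421, np.float64(-0.36), 0.16, 0.199]
[58. 26. -4.] [ 0.   3.  18.7] [0.442, np.float64(-0.427), 0.16, 0.199]
[69. 34. -5.] [ 0.   3.6 22.5] [0.464, np.float64(-0.493), 0.16, 0.199]
0.16 0.4642133670695055 -0.49271446734346913 [0.53131339 0.11257891 0.15830628]
0.12 0.46939100570563136 -0.4925478484777802 [0.5323082  0.11234248 0.15051723]
0.08 0.4732797540502698 -0.49244589267006506 [0.53319204 0.11212931 0.14266144]
0 0.4771691804267031 -0.49236349895919207 [0.53462245 0.11177849 0.1268    ]
```

```bash
python3 -m handwheel '12 4 -1 0 0.6 3.7 10;24 8 -1 0 1.2 7.5 10;36 13 -2 0 1.8 11.2 10;47 19 -3 0 2.4 15 10;58 26 -4 0 3 18.7 10;69 34 -5 0 3.6 22.5 10;69 34 -5 0 3.6 22.5 10;69 34 -5 0 3.6 22.5 10'; python3 - <<'E'
from h import *
from bench import grab_frame
f=grab_frame("scene");p=f["pixels"][:,:,::-1].copy()
cv2.imwrite("pics/b3.png",cv2.resize(p[180:320,280:420],None,fx=5,fy=4.2,interpolation=cv2.INTER_CUBIC))
f=grab_frame("top");p=f["pixels"][:,:,::-1].copy()
cv2.imwrite("pics/b3t.png",cv2.resize(p[170:350,220:420],None,fx=3.5,fy=3.3,interpolation=cv2.INTER_CUBIC))
rel([(0.5313,0.1126,0.1583,-104)])
E
```

```text
clock: 11.68
tcp_pos: [0.5307, 0.1126, 0.1585]
orientation: [-1.864, 2.397, -0.191]
contact_force: [2.7, -0.7, 0.2]
grip_width: 0.0159
clk 11.78 tcp [0.5307 0.1125 0.1585] jaw yaw -104.3 zaxis [ 0.155 -0.038 -0.987] F [ 2.7 -0.4 -0. ] w 0.0160
J [ 0.    0.25 -0.45  2.    0.29  0.8  -2.44]
[-0.2 -0.5  0.3] [-9.2  0.1 -0.3]
```

View pics/b3.png

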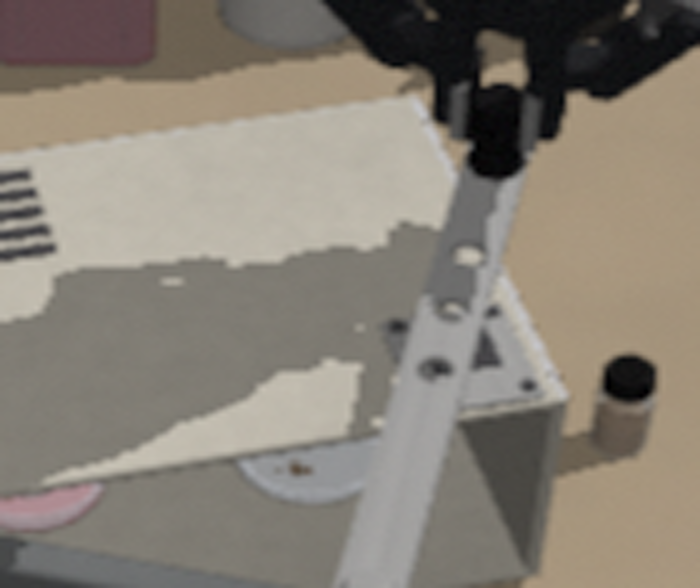

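View pics/b3t.png

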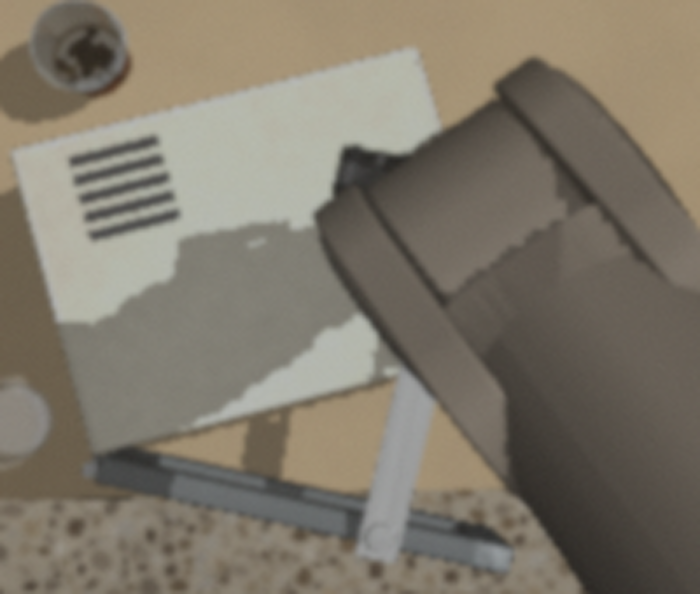

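```bash
python3 - <<'E'
from m import *;import pickle
T=pickle.load(open("top0.pkl","rb"));S=pickle.load(open("scene0.pkl","rb"))
s=lambda u,v:((u+.5)/5-.5+280,(v+.5)/4.2-.5+180)
t=lambda u,v:((u+.5)/3.5-.5+220,(v+.5)/3.3-.5+170)
print("narrow..",[onz(S,s(*x),z)[:2].round(4) for x,z in(((467,256),.1683),((450,308),.164),((435,368),.1596))])
q,p=sol((.4636,.1295),.16)
u=np.array([np.cos(p),np.sin(p)])
for d in(.154,.126,.098): print((oc+Rc@(P(q)+(d*np.cos(.16)-.005*.16)*u)).round(4))
print("pivot",onz(T,t(378,538),.144)[:2],oc+Rc@P(q))
# door direction in top: hinge end & free end centre of top edge
print(onz(T,t(95,465),.127)[:2],onz(T,t(500,556),.127)[:2])
E
```

```text
narrow.. [array([0.4817, 0.125 ]), array([0.4579, 0.1316]), array([0.4309, 0.1376])]
[0.49   0.1229]
[0.4632 0.1296]
[0.4364 0.1363]
pivot [0.33717356 0.16234101] [0.34330672 0.15956042]
[0.3794874  0.31159978] [0.32378734 0.09763638]
```

Both views agree that the hole is about 5 mm too far towards the robot and the door stands at about 0.50. That fits the tool's effective length, so I'm correcting the model.

```bash
sed -i 's/^HT=.018.*/HT=-.012/' m.py; python3 - <<'E'
from m import *
pin=(.4636,.1295)
b=np.array([.5307,.1125,.1585]);
q,p=sol(pin,.16);_,R=tip(q,p,.16,.1992)
from bench import readout
o=readout.get_obs();Rm=Ro.from_rotvec(o["orientation"])
print(o["tcp_pos"])
rows([(*sol(pin,t),t,.1992) for t in(.16,.145,.13,.12,.11,.1,.08,.05,0)],(o["tcp_pos"],Rm))
for t in(.16,.12,.1,0): print(t,tip(*sol(pin,t),t,.1992)[0])
print(Rm.as_matrix().round(3))
E
```

```text
[0.53069982 0.11251488 0.15846402]
[-0. -5.  1.] [ 0.   0.  -0.3] [0.464, np.float64(-0.493), 0.16, 0.199]
[-0. -5.  4.] [-0.9  0.1 -0.3] [0.466, np.float64(-0.493), 0.145, 0.199]
[-0. -4.  7.] [-1.7  0.1 -0.3] [0.468, np.float64(-0.493), 0.13, 0.199]
[-0. -4.  8.] [-2.3  0.1 -0.3] [0.469, np.float64(-0.493), 0.12, 0.199]
[-0. -4. 10.] [-2.9  0.1 -0.3] [0.47, np.float64(-0.493), 0.11, 0.199]
[-0. -3. 12.] [-3.4  0.1 -0.3] [0.471, np.float64(-0.492), 0.1, 0.199]
[-0. -2. 16.] [-4.6  0.1 -0.3] [0.473, np.float64(-0.492), 0.08, 0.199]
[-0. -1. 22.] [-6.3  0.1 -0.3] [0.475, np.float64(-0.492), 0.05, 0.199]
[-0.  1. 32.] [-9.2  0.1 -0.3] [0.477, np.float64(-0.492), 0, 0.199]
0.16 [0.53595035 0.11142017 0.15868946]
0.12 [0.53579257 0.11147238 0.15073297]
0.1 [0.53566987 0.11150743 0.14674677]
0 [0.53462245 0.11177849 0.1268    ]
[[-0.247 -0.957  0.155]
 [-0.969  0.244 -0.038]
 [-0.002 -0.159 -0.987]]
```

```bash
python3 -m handwheel '0 -3 1 0 0 0 10;0 -5 1 0 0 0 10;0 -5 4 -0.9 0 0 10;0 -4 7 -1.7 0 0 10;0 -4 7 -1.7 0 0 10;0 -4 7 -1.7 0 0 10'; python3 - <<'E'
from m import *
from bench import grab_frame
f=grab_frame("scene");p=f["pixels"][:,:,::-1].copy()
cv2.imwrite("pics/b4.png",cv2.resize(p[230:290,340:400],None,fx=10,fy=10,interpolation=cv2.INTER_CUBIC))
f=grab_frame("top");p=f["pixels"][:,:,::-1].copy()
cv2.imwrite("pics/b4t.png",cv2.resize(p[230:350,230:390],None,fx=5,fy=5,interpolation=cv2.INTER_CUBIC))
rel([])
print(tip(*sol((.4636,.1295),.13),.13,.1992)[0])
E
```

```text
clock: 12.52
tcp_pos: [0.5352, 0.1106, 0.1521]
orientation: [-1.873, 2.416, -0.156]
contact_force: [3.2, 1.0, -0.0]
grip_width: 0.0157
clk 12.62 tcp [0.5352 0.1107 0.1522] jaw yaw -104.4 zaxis [ 0.126 -0.031 -0.992] F [3.2 0.1 0.8] w 0.0160
J [ 0.02  0.28 -0.45  1.98  0.27  0.82 -2.41]
[0.53584298 0.11145713 0.15272438]
```

View pics/b4.png

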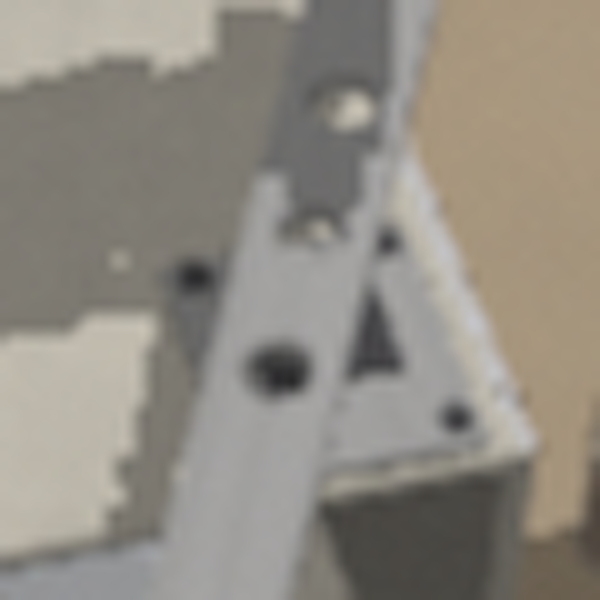

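View pics/b4t.png

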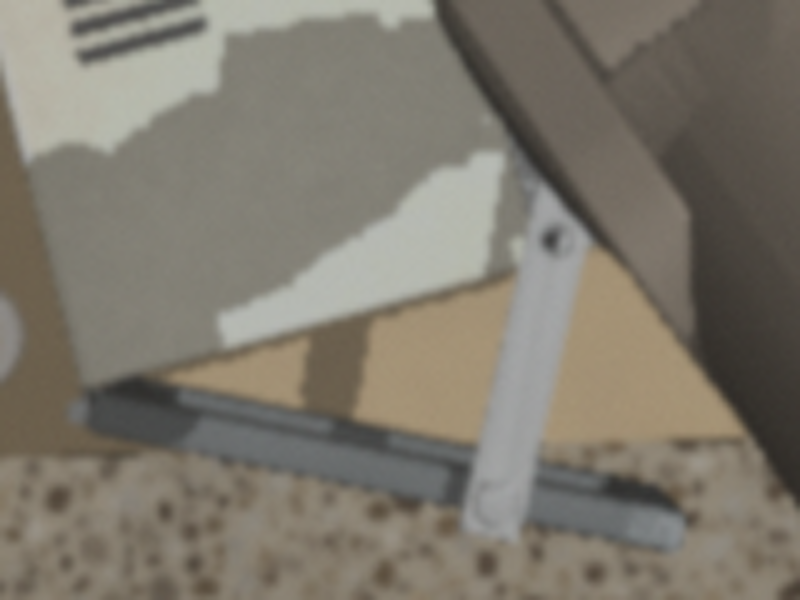

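```bash
python3 - <<'E'
from m import *;import pickle
T=pickle.load(open("top0.pkl","rb"));S=pickle.load(open("scene0.pkl","rb"))
s=lambda u,v:((u+.5)/10-.5+340,(v+.5)/10-.5+230)
t=lambda u,v:((u+.5)/5-.5+230,(v+.5)/5-.5+230)
zt=lambda d:.139+d*np.sin(.13)+.005
A=onz(S,s(350,109),zt(.154));B=onz(S,s(318,230),zt(.126));C=onz(S,s(278,370),zt(.098))
D=onz(T,t(557,240),zt(.098));E=onz(T,t(492,497),.146)
for n,x in zip("nMwwP",(A,B,C,D,E)): print(n,x.round(4))
q,p=sol((.4636,.1295),.13);u=np.array([np.cos(p),np.sin(p)])
for d in(.154,.126,.098,0): print(d,(oc+Rc@(P(q)+(d*np.cos(.13)-.005*.13)*u)).round(4))
print(proj(S,[(.4636,.1295,.153),(.4636,.1295,.133)]),proj(T,[(.4636,.1295,.153),(.4636,.1295,.133)]))
E
```

```text
n [0.4859 0.1219 0.164 ]
M [0.462  0.1283 0.1603]
w [0.4348 0.136  0.1567]
w [0.4364 0.1357 0.1567]
P [0.344  0.1616 0.146 ]
0.154 [0.4902 0.1229]
0.126 [0.4633 0.1296]
0.098 [0.4363 0.1363]
0 [0.3421 0.1599]
[[370.27574637 254.74561429]
 [369.53754026 262.51698418]] [[343.83494849 262.58417702]
 [343.21760582 262.88850469]]
```

The top view puts the wide-side hole at (557,240), which matches the model to under 1 mm. The scene view puts the middle hole at (318,230), within about 2 mm of the pin estimate. I'll lower by feel.

```bash
python3 -m handwheel '0 0 1 -0.3 0 0 10;0 0 2 -0.6 0 0 10;0 0 3 -0.9 0 0 10;0 0 3 -0.9 0 0 10'; python3 -m handwheel '0 0 0.5 -0.15 0 0 10;0 0 0.5 -0.15 0 0 10';python3 -m handwheel '0 0 0.5 -0.15 0 0 10;0 0 0.5 -0.15 0 0 10'
```

```text
clock: 13.12
tcp_pos: [0.5355, 0.1107, 0.149]
orientation: [-1.88, 2.424, -0.137]
contact_force: [3.1, -0.1, 0.8]
grip_width: 0.0158
clock: 13.38
tcp_pos: [0.5355, 0.1107, 0.1487]
orientation: [-1.881, 2.425, -0.134]
contact_force: [2.5, -0.3, 0.9]
grip_width: 0.0155
clock: 13.62
tcp_pos: [0.5355, 0.1109, 0.148]
orientation: [-1.882, 2.426, -0.13]
contact_force: [2.6, 1.0, -0.2]
grip_width: 0.016
```

```bash
python3 -c "
from h import *
rel([])"
```

```text
clk 13.62 tcp [0.5355 0.1109 0.148 ] jaw yaw -104.4 zaxis [ 0.106 -0.025 -0.994] F [ 2.6  1.  -0.2] w 0.0160
J [ 0.02  0.3  -0.45  1.97  0.26  0.84 -2.4 ]
```

```bash
for i in 1 2 ; do python3 -m handwheel '0 0 0.5 -0.15 0 0 10;0 0 0.5 -0.15 0 0 10' | sed -n '2p;4p'; done
```

```text
tcp_pos: [0.5355, 0.1109, 0.1476]
contact_force: [0.8, 1.6, -0.7]
tcp_pos: [0.5355, 0.1109, 0.1471]
contact_force: [-1.0, 1.8, 0.5]
```

```bash
for i in 1 2 ; do python3 -m handwheel '0 0.5 0.5 -0.15 0 0 10;0 0.5 0.5 -0.15 0 0 10' | sed -n '2p;4p'; done; python3 -c "
from h import *
rel([])"
```

```text
tcp_pos: [0.5354, 0.1108, 0.1467]
contact_force: [0.3, 2.9, 0.8]
tcp_pos: [0.5352, 0.1108, 0.1462]
contact_force: [1.1, 2.1, 1.1]
clk 14.62 tcp [0.5352 0.1108 0.1462] jaw yaw -104.4 zaxis [ 0.096 -0.023 -0.995] F [1.1 2.1 1.1] w 0.0158
J [ 0.03  0.3  -0.45  1.96  0.26  0.84 -2.39]
```

```bash
python3 -m handwheel '-0.5 0.3 0.5 -0.15 0 0 10;-0.5 0.3 0.5 -0.15 0 0 10' | sed -n '2p;4p';  python3 -m handwheel '-0.5 0.2 0.5 -0.15 0 0 10;-0.5 0.2 0.5 -0.15 0 0 10' | sed -n '2p;4p'; python3 -m handwheel '0 0 1 -0.3 0 0 10;0 0 1 -0.3 0 0 10' | sed -n '2p;4p'
```

```text
tcp_pos: [0.5351, 0.111, 0.1456]
contact_force: [1.8, 0.5, 0.6]
tcp_pos: [0.535, 0.1113, 0.145]
contact_force: [3.4, -0.3, -0.2]
tcp_pos: [0.535, 0.1115, 0.1439]
contact_force: [3.3, 0.6, -0.1]
```

The reading is 3 mm below pin-top height with no vertical force, so the pin appears to be in the hole. I'll keep going gently.

```bash
for i in 1 2 3; do python3 -m handwheel '0 0 1 -0.3 0 0 10;0 0 1 -0.3 0 0 10' | sed -n '2p;4p'; done;  python3 - <<'E'
from m import *
from bench import grab_frame
f=grab_frame("scene");p=f["pixels"][:,:,::-1].copy()
cv2.imwrite("pics/b5.png",cv2.resize(p[220:290,330:400],None,fx=8,fy=8,interpolation=cv2.INTER_CUBIC))
rel([])
E
```

```text
tcp_pos: [0.535, 0.1116, 0.143]
contact_force: [3.6, -0.3, 0.7]
tcp_pos: [0.535, 0.1117, 0.1419]
contact_force: [2.6, -0.7, -0.0]
tcp_pos: [0.5351, 0.1118, 0.1409]
contact_force: [2.6, -0.6, 0.3]
clk 16.18 tcp [0.535  0.1118 0.141 ] jaw yaw -104.4 zaxis [ 0.07  -0.017 -0.997] F [ 2.8 -0.4  0.5] w 0.0161
J [ 0.03  0.32 -0.45  1.95  0.24  0.86 -2.37]
```

View pics/b5.png

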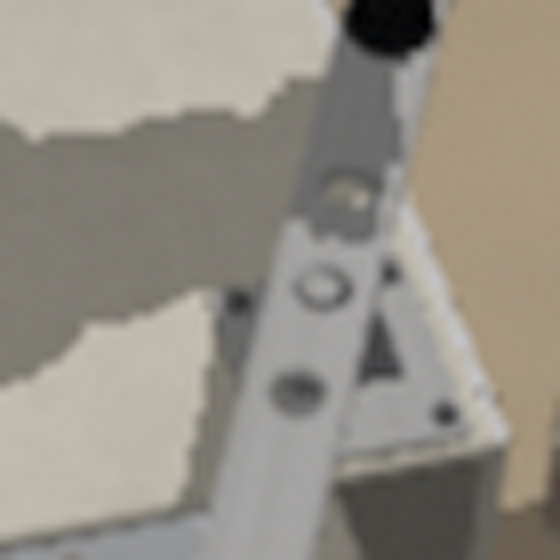

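The pin's bright top now shows inside the middle hole at (323,285). I'll lower to level.

```bash
python3 - <<'E'
from m import *
pin=(.4633,.1299)
rows([(*sol(pin,t),t,.1992) for t in(.06,.05,.04,.03,.02,.01,0)],tip(*sol(pin,.071),.071,.1992))
E
python3 -m handwheel '0 0 1 -0.3 0 0 10;0 0 2 -0.6 0 0 10;0 0 3 -0.9 0 0 10;0 0.5 4 -1.2 0 0 10;0 0.5 4 -1.2 0 0 10' | sed -n '2p;4p'
```

```text
[-0.  0.  2.] [-0.6 -0.  -0. ] [0.477, np.float64(-0.49), 0.06, 0.199]
[-0.  1.  4.] [-1.2 -0.  -0. ] [0.478, np.float64(-0.49), 0.05, 0.199]
[-0.  1.  6.] [-1.8 -0.  -0. ] [0.478, np.float64(-0.49), 0.04, 0.199]
[-0.  1.  8.] [-2.3 -0.  -0. ] [0.479, np.float64(-0.49), 0.03, 0.199]
[-0.  1. 10.] [-2.9 -0.  -0. ] [0.479, np.float64(-0.49), 0.02, 0.199]
[-0.  2. 12.] [-3.5 -0.  -0. ] [0.479, np.float64(-0.49), 0.01, 0.199]
[-0.  2. 14.] [-4.1 -0.  -0. ] [0.48, np.float64(-0.49), 0, 0.199]
tcp_pos: [0.535, 0.1118, 0.1369]
contact_force: [2.8, -1.0, 0.2]
```

```bash
python3 -m handwheel '0 0.2 1 -0.3 0 0 10;0 0.3 2 -0.6 0 0 10;0 0.4 3 -0.9 0 0 10;0 0.5 4 -1.2 0 0 10;0 0.5 4 -1.2 0 0 10' | sed -n '2p;4p'; python3 -m handwheel '0 0.2 1 -0.3 0 0 10;0 0.3 2 -0.6 0 0 10;0 0.4 3 -0.9 0 0 10;0 0.4 3 -0.9 0 0 10' | sed -n '2p;4p';for i in 1 2; do python3 -m handwheel '0 0.1 1 -0.3 0 0 10;0 0.1 1 -0.3 0 0 10' | sed -n '2p;4p'; done
```

```text
tcp_pos: [0.5347, 0.1118, 0.1329]
contact_force: [3.3, -1.3, 0.3]
tcp_pos: [0.5343, 0.112, 0.1298]
contact_force: [3.3, -0.3, 0.0]
tcp_pos: [0.5342, 0.112, 0.1289]
contact_force: [3.2, -1.6, -0.3]
tcp_pos: [0.5341, 0.112, 0.1279]
contact_force: [2.6, -0.5, -0.1]
```

```bash
for i in 1 2 3; do python3 -m handwheel '0 0 0.5 -0.15 0 0 10;0 0 0.5 -0.15 0 0 10' | sed -n '2p;4p'; done
```

```text
tcp_pos: [0.5341, 0.1121, 0.1275]
contact_force: [3.4, -0.6, -1.3]
tcp_pos: [0.5342, 0.112, 0.127]
contact_force: [2.7, -0.5, 0.6]
tcp_pos: [0.5342, 0.1121, 0.1265]
contact_force: [2.0, -0.7, -0.4]
```

```bash
python3 -m handwheel '0 -0.5 0.3 -0.1 0 0 10;0 -0.5 0.3 -0.1 0 0 10' | sed -n '2p;4p';python3 -m handwheel '0 -0.5 0.3 0 0 0 10;0 -0.5 0.3 0 0 0 10' | sed -n '2p;4p'
```

```text
tcp_pos: [0.5344, 0.1121, 0.1261]
contact_force: [1.9, 0.1, 1.5]
tcp_pos: [0.5346, 0.112, 0.1258]
contact_force: [1.0, 0.6, 0.7]
```

Down to level, with light forces. I'll release slowly and look.

```bash
python3 -m handwheel '0 0 0 0 0 0 20;0 0 0 0 0 0 30;0 0 0 0 0 0 40;0 0 0 0 0 0 45;0 0 0 0 0 0 45' 20;  python3 - <<'E'
from m import *
from bench import grab_frame
f=grab_frame("scene");p=f["pixels"][:,:,::-1].copy()
cv2.imwrite("pics/c1.png",cv2.resize(p[180:300,310:430],None,fx=5,fy=5,interpolation=cv2.INTER_CUBIC))
rel([])
E
```

```text
clock: 20.3
tcp_pos: [0.5351, 0.1117, 0.1259]
orientation: [1.924, -2.481, -0.008]
contact_force: [0.2, 0.8, -0.4]
grip_width: 0.0449
clk 20.35 tcp [0.5351 0.1117 0.1259] jaw yaw -104.4 zaxis [-0.005  0.003 -1.   ] F [-0.3  0.9  0.4] w 0.0452
J [ 0.05  0.38 -0.46  1.9   0.21  0.91 -2.33]
```

View pics/c1.png

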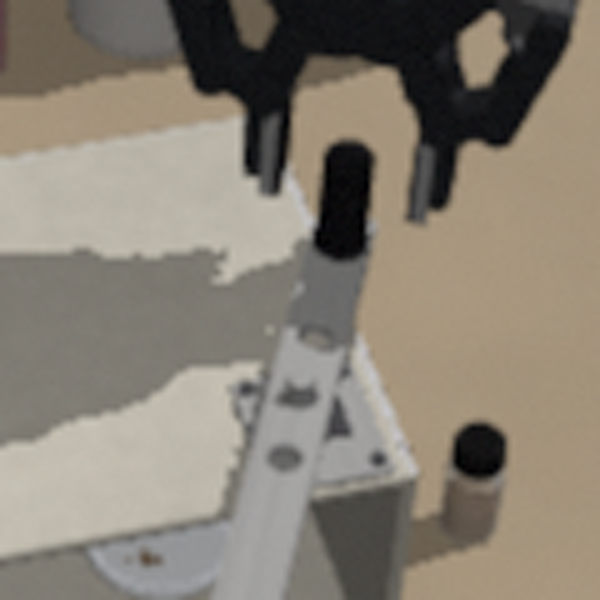

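```bash
python3 -m handwheel '0 0 -20 0 0 0 45;0 0 -60 0 0 0 45;0 0 -100 0 0 0 45;0 -60 -120 0 0 0 45;0 -120 -120 0 0 0 45;0 -120 -120 0 0 0 45';  python3 - <<'E'
from m import *
from bench import grab_frame
f=grab_frame("scene");p=f["pixels"][:,:,::-1].copy()
cv2.imwrite("pics/c2.png",cv2.resize(p[190:320,300:430],None,fx=5,fy=4.6,interpolation=cv2.INTER_CUBIC))
f=grab_frame("top");p=f["pixels"][:,:,::-1].copy()
cv2.imwrite("pics/c2t.png",cv2.resize(p[180:350,220:420],None,fx=3.8,fy=3.5,interpolation=cv2.INTER_CUBIC))
rel([])
E
```

```text
clock: 21.1
tcp_pos: [0.6551, 0.0786, 0.2437]
orientation: [1.918, -2.485, -0.007]
contact_force: [-0.4, 0.2, -0.0]
grip_width: 0.0446
clk 21.20 tcp [0.6517 0.0817 0.2443] jaw yaw -104.4 zaxis [-0.006  0.003 -1.   ] F [0.1 0.2 0.9] w 0.0447
J [ 0.09  0.45 -0.43  1.51  0.19  1.23 -2.19]
```

View pics/c2.png

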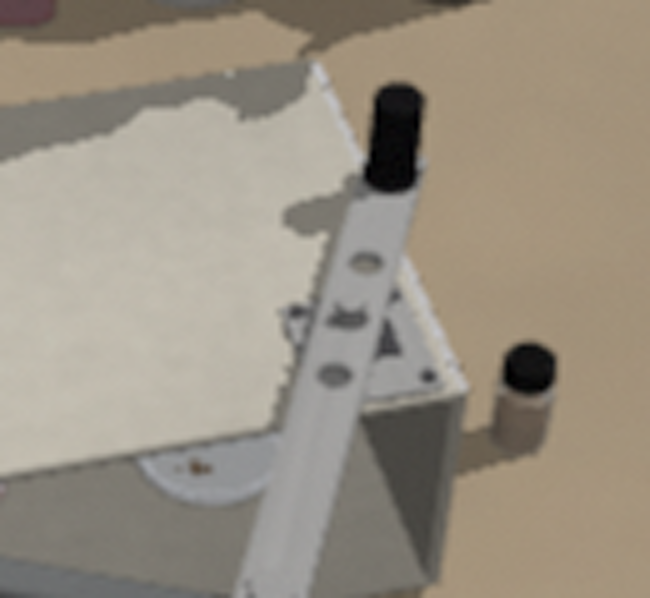

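View pics/c2t.png

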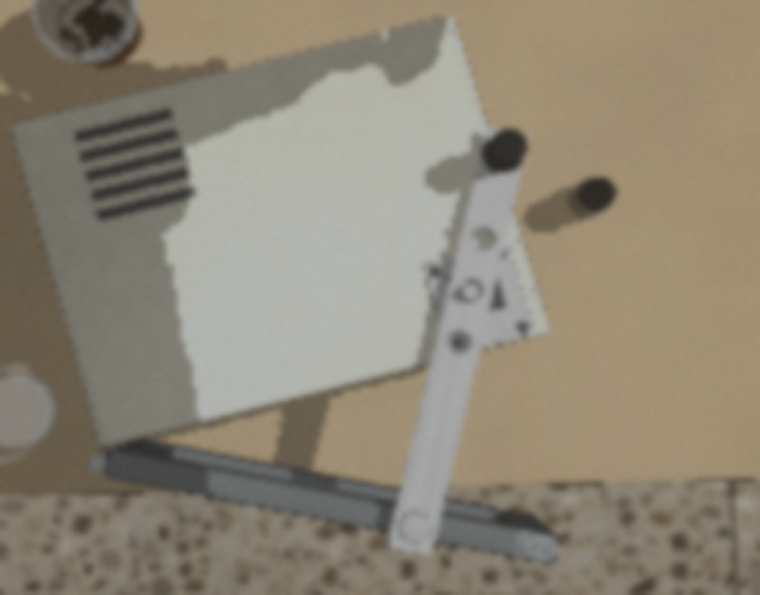

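```bash
python3 - <<'E'
from m import *;import pickle
T=pickle.load(open("top0.pkl","rb"));S=pickle.load(open("scene0.pkl","rb"))
s=lambda u,v:((u+.5)/5-.5+300,(v+.5)/4.6-.5+190)
t=lambda u,v:((u+.5)/3.8-.5+220,(v+.5)/3.5-.5+180)
print("knob top",tri((T,S),(t(505,149),s(400,93))))
for n,a,b in(("narrow",(485,238),(366,263)),("mid",(469,291),(349,318)),("wide",(460,341),(335,375))): print(n,tri((T,S),(t(*a),s(*b))))
print("pivot",onz(T,t(413,525),.146))
print("vial",onz(T,t(596,194),.052),onz(S,s(530,362),.052))
p,_=tip(*sol((.4633,.1299),0),0,.2);print("model knob",p)
for z in(.186,.192,.2): print(z,proj(S,[(p[0],p[1],z)]),s(400,93))
E
```

```text
knob top [0.53354463 0.11318275 0.18916698]
narrow [0.49147606 0.12234222 0.14179352]
mid [0.46353621 0.13035339 0.14286124]
wide [0.43737519 0.13584731 0.1418564 ]
pivot [0.34280222 0.16101437 0.146     ]
vial [0.52080102 0.05516658 0.052     ] [0.51882356 0.05497934 0.052     ]
model knob [0.53514404 0.11216771 0.1268    ]
0.186 [[379.48917467 210.48706496]] (379.6, 209.82608695652175)
0.192 [[379.74790367 207.98331172]] (379.6, 209.82608695652175)
0.2 [[380.09625223 204.61229854]] (379.6, 209.82608695652175)
```

Triangulation puts the knob top at z = 0.189, against 0.190 when level at the start, and the hole rims at about 0.142. The pin is in the middle hole. I'll wait briefly and check that nothing drifts.

```bash
python3 - <<'E'
import pickle
from bench import grab_frame
pickle.dump([grab_frame("scene"),grab_frame("top")],open("e0.pkl","wb"))
E
python3 -m handwheel '0 0 -20 0 0 0 45;0 0 -20 0 0 0 45;0 0 -20 0 0 0 45;0 0 -20 0 0 0 45;0 0 -20 0 0 0 45;0 0 -20 0 0 0 45;0 0 -20 0 0 0 45;0 0 -20 0 0 0 45;0 0 -20 0 0 0 45;0 0 -20 0 0 0 45;0 0 -20 0 0 0 45;0 0 -20 0 0 0 45' | head -2
python3 - <<'E'
import pickle,numpy as np,cv2
from bench import grab_frame
a=pickle.load(open("e0.pkl","rb"))
b=[grab_frame("scene"),grab_frame("top")]
# shift of door (top view crop) and stay (scene crop)
for n,i,(y0,y1,x0,x1) in(("door top",1,(305,345,245,370)),("stay scene",0,(225,345,335,395)),("stay+vial top",1,(220,335,320,385))):
    g=[cv2.cvtColor(x[i]["pixels"],cv2.COLOR_RGB2GRAY)[y0:y1,x0:x1].astype(np.float32) for x in(a,b)]
    print(n,cv2.phaseCorrelate(*g),np.abs(g[0]-g[1]).mean())
T0=pickle.load(open("top0.pkl","rb"))
for n,(y0,y1,x0,x1) in(("vial",(225,250,365,395)),("cup",(168,203,228,260)),("beaker",(280,315,203,237))):
    g=[cv2.cvtColor(x["pixels"],cv2.COLOR_RGB2GRAY)[y0:y1,x0:x1].astype(np.float32) for x in(T0,b[1])];print(n,cv2.phaseCorrelate(*g)[0])
E
```

```text
clock: 22.8
tcp_pos: [0.652, 0.0816, 0.2653]
door top ((0.4883953190657522, -0.04536571778683651), 0.9274016429901123) 1.1326
stay scene ((0.003743726204984199, -0.0157936247224697), 1.0065282107724083) 0.9072222
stay+vial top ((-0.006962597168985951, -0.0014608629791368344), 0.9902474753834584) 0.76374584
vial (0.02697166066654333, 0.6775020143491854)
cup (-0.02423622882129095, -0.2502083546504572)
beaker (-0.010855321315823119, -0.5232873785384093)
```

```bash
python3 -c "
from bench import workorder
print(workorder.hand_in())"
```

```text
the job is handed in; nothing more can be done
None
```

The door is propped open at about 0.48 rad, with the stay's middle hole down on the roof pin. I handed the job in at about 23 s of the 72 s allowed; handing in gives no verdict.

**What I did:** I gripped the black knob, lifted the stay about 33 mm clear of the pin, and swung it over while pushing the door open. I then lowered it in 0.5–1 mm steps until the pin entered the middle hole, released, and backed off. The measured tool force was never more than about 4 N from lift to release.

**Last checks:**
- **Pin and hole:** after release, both views showed the pin inside the middle hole.
- **Stay level:** the knob top was at z = 0.189 m, against 0.190 m when level at the start. The hole rims came out at about 0.142 m. I relied on these readings and did not press the stay down again after letting go.
- **Holding still:** over about 1.5 s with the robot clear, the stay crops moved less than 0.02 px. The door crop alone gave 0.49 px; I took that as noise because the linked stay had not moved.
- **Bystanders:** the vial, cup and beaker shifted less than 1 px (about 1–2 mm).

**What disagreed:** the fingertips sat about 30 mm higher than the reported tool height, so my first close missed the knob. At first hover, the hole was also about 5 mm too near the robot. I corrected both from the images.

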